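# Rinse the bottle-carrier inserts

## Robot

A 6-joint arm with a two-finger parallel gripper is mounted at the origin on the work surface. World frame = base frame: x ahead of the robot, y to its left, z up, the work surface at z = 0. Lengths are in m, angles in rad, forces in N, time in s.
With the tool pointing down it reaches from about 0.25 to 0.8 m from the base axis. Payload 8.5 kg.
Tool frame: the origin (TCP) lies midway between the tips of the shut fingers; the grasp point (between the pads) lies 19 mm behind it; z points along the fingers, y is the line along which they close (so a half turn about z gives the same grasp; the last joint's range is limited). The gripper opens to 85 mm and grips with 20 to 120 N. Pads are 22 mm wide; open, the fingers measure 114 mm over their backs; the gripper's body (76 mm by 85 mm) begins 54 mm behind the grasp point. The pads swing forward as they close: fully open they stand 13 mm farther back than shut.
Start: joints at [1.149, 0.238, -0.013, 1.319, 0, 1.571], TCP at [0.215, 0.479, 0.231] pointing down, gripper open.
Joint ranges: [-2.66, 2.66], [-1.03, 1.9], [-1.14, 1.46], [-1.82, 2.27], [-1.45, 1.34], [-3.14, 3.14]. Speed limits (rad/s): [2.22, 2.22, 2.79, 3.14, 3.14, 3.14].

## Interface

Orientations are given as a rotation vector (axis times angle).
In Python, from workcell import manip, vision gives the robot as it stands. Calls block until the motion is done:
- manip.move_pose(position, orientation): joint-space move of the TCP to a pose.
- manip.move_linear(position, ori=None, vel=0.15): straight line of the TCP; ori=None keeps the orientation; vel is the mean speed in m/s.
- manip.move_joints(angles): joint-space move.
- manip.command_gripper(opening, grasp_force=None): opening from 0.0 (shut) to 1.0 (fully open); grasp_force is the grip in N (None keeps the last); returns when the fingers have stopped.
- manip.hold(seconds).
- manip.solve_ik(position, orientation): joint angles nearest the present ones, or None.
- manip.get_obs(): the state.
- vision.read_camera(name): name is "scene" or "top" or "wrist"; returns (picture, depth): 420x560x3 uint8, red, green, blue; 420x560 float32, m along the optical axis (not along the pixel's ray), 0 where there is no reading.
- vision.camera_info(name): a dict with "fx", "fy", "cx", "cy" (pixels), "cam_to_world" (4x4, takes a point from camera to world coordinates); the wrist camera has in their place "mount" (4x4, takes a point from camera to tool coordinates, whose origin is the TCP and whose axes are the flange's). Camera axes: x right, y up, looking along -z (the intrinsics and any distortion apply to the point x, -y, -z); pixel columns grow to the right and rows downward; lengths in m; the calibration is good to about 2 mm. A picture is of the moment at which its call begins: read the wrist's pose just before it. camera_info takes no time and is no camera call.
A pose or a line that the arm cannot do raises manip.Unreachable and nothing moves.
- manip.job_done(): hands the job in; it is judged then, once.
The state is a dict: "clock": time; "joint_pos": joint angles; "qd": joint speeds; "effort": joint torques, N m; "position": TCP position; "eef_rot": TCP orientation; "contact_force": force on the tool from outside, world axes, zero at the start; "wrist_torque": the same for the moment, N m; "gripper_width": opening from 0.0 (shut) to 1.0 (fully open); "gripper_force": force on a finger pad.
Only numpy, scipy, OpenCV 4.12 (cv2) and the standard library are available. Lean on these libraries where they do the work, as an engineer would, in place of code of your own. Each camera call takes 0.05 s, during which the arm holds its last target. There are 200 camera calls.

## Task

Get the brown carrier inserts rinsed: stand every one on a short end on the black mat of the rinse bay, leaning back face-on against the near side of the steel rail at a clear slope, none touching another. Once they all lean there by themselves, give the cleaner pump three full strokes, each down to the stop and back up, then press the keys of the control box fully, one at a time: the square one, then the long bar, then the round one. Leave the cup and jar where they stand, and finish with every insert still leaning.

Things in the scene. Friction and masses are not known exactly. Their poses are not given: they have to be found in the camera images.
- insert_1: One of 3 or 4 identical brown slabs (carrier inserts; None if absent), 150 x 60 x 16 mm, about 0.18 kg, three dark round dimples painted on each face. Origin: centre of the large face that is underneath at the start (the slab's middle is 8 mm along z); x along the length, y the width, z the thickness. Ends and faces are alike. Lies flat on the bench at the start.
- insert_2: One of 3 or 4 identical brown slabs (carrier inserts; None if absent), 150 x 60 x 16 mm, about 0.18 kg, three dark round dimples painted on each face. Origin: centre of the large face that is underneath at the start (the slab's middle is 8 mm along z); x along the length, y the width, z the thickness. Ends and faces are alike. Lies flat on the bench at the start.
- insert_3: One of 3 or 4 identical brown slabs (carrier inserts; None if absent), 150 x 60 x 16 mm, about 0.18 kg, three dark round dimples painted on each face. Origin: centre of the large face that is underneath at the start (the slab's middle is 8 mm along z); x along the length, y the width, z the thickness. Ends and faces are alike. Lies flat on the bench at the start.
- insert_4: One of 3 or 4 identical brown slabs (carrier inserts; None if absent), 150 x 60 x 16 mm, about 0.18 kg, three dark round dimples painted on each face. Origin: centre of the large face that is underneath at the start (the slab's middle is 8 mm along z); x along the length, y the width, z the thickness. Ends and faces are alike. Lies flat on the bench at the start.
- bay: Rinse bay, fixed: a flat smooth black plastic mat 4 mm thick (the slabs slide on it easily, friction about 0.4); origin on the bench, mat from x = -30 to +105 mm, y = +-250 mm; x points to the rail side, away from the robot, y along the mat, z up. Two 20 mm wide posts, 102 mm high, stand behind the rail at y = +-245 mm (x 60 to 90 mm).
- bay_rail: Leaning rail of the bay, fixed: round steel bar 12 mm in diameter and 500 mm long, along the bay's y; origin at its middle, which is 55 mm along the bay's x and 86 mm above the bench. Behind it, out of the way, a thin spray pipe.
- pump (a joint): Plunger of the cleaner dosing pump, metres pressed down: 0 up, 0.022 at its stop. Returns by a spring: 3 N to start, 8.5 N at the stop.
- pump_top (a point): Centre of the top of the pump's round grey plunger head, 40 mm in diameter with a short spout, 180 mm above the bench when up; it moves straight down. The pump is a white can 90 mm in diameter, on a 110 mm square foot fixed to the bench.
- key_square (a joint): The square key, 24 x 24 mm, white, on the grey control box: metres pressed down, 0 up, 0.005 at its stop; spring, 1.4 N to start, 4.9 N at the stop.
- key_square_top (a point): Centre of the top face of the square key, 24 x 24 mm; 61 mm above the bench when up, 11 mm above its black bezel. The three keys sit in a row 55 mm apart along a grey box 190 x 85 x 45 mm fixed to the bench, in an order that varies.
- key_bar (a joint): The long bar-shaped key, 15 x 46 mm, white, on the grey control box: metres pressed down, 0 up, 0.005 at its stop; spring, 1.4 N to start, 4.9 N at the stop.
- key_bar_top (a point): Centre of the top face of the long bar-shaped key, 15 x 46 mm; 61 mm above the bench when up, 11 mm above its black bezel. The three keys sit in a row 55 mm apart along a grey box 190 x 85 x 45 mm fixed to the bench, in an order that varies.
- key_round (a joint): The round key, 28 mm in diameter, white, on the grey control box: metres pressed down, 0 up, 0.005 at its stop; spring, 1.4 N to start, 4.9 N at the stop.
- key_round_top (a point): Centre of the top face of the round key, 28 mm in diameter; 61 mm above the bench when up, 11 mm above its black bezel. The three keys sit in a row 55 mm apart along a grey box 190 x 85 x 45 mm fixed to the bench, in an order that varies.
- cap_cup: Open white cup, 72 mm across, 70 mm high, standing on the bench; origin at the centre of its foot, z up. Not part of the job.
- sample_jar: Closed jar with a white lid, 60 mm across, 85 mm high, standing on the bench; origin at the centre of its foot, z up. Not part of the job.
Mind the look-alikes: they are no part of the job. What is shaped like the insert_2 but purple or yellow is not meant.

How it is judged:
By the outcome, as a careful person would: the job done as asked, in the order asked, and still so for the second after the job is handed in, with the robot touching nothing.
Of insert_1, insert_2, insert_3, insert_4 only 3 to 4 are there at a start; the rules pass over those that are not, and their reading is None.
At some moment in a run one of insert_1, insert_2, insert_3, insert_4 may be knocked a few centimetres aside while the robot is not near it.
Once in a run the grip may slacken for a moment while it holds something.
It also fails if it takes over 210 s, if anything falls off the work surface, if the arm or the gripper's body presses on something with over 40 N, if the wrist force passes 120 N, or if a joint passes its speed limit or range.

## Working session

There is one attempt and no reset: what is moved stays moved. The work goes in short steps, each a Python script; the robot and the scene stay as the last script left them, time stands still between calls to the robot, and variables do not carry over. Pictures are saved under pics/ and viewed, at most 14 in all, crops included, and the job is handed in when it is done.

```bash
mkdir -p pics; ls; python3 - <<'E'
from workcell import manip, vision
import cv2, numpy as np
for n in ("scene","top"):
    im,d=vision.read_camera(n); np.savez(f"pics/{n}0.npz",im=im,d=d); cv2.imwrite(f"pics/{n}0.png",im[:,:,::-1])
    i=vision.camera_info(n); print(n,{k:np.round(v,3).tolist() if not isinstance(v,str) else v for k,v in i.items()})
print(vision.camera_info("wrist")); print(manip.get_obs())
E
```

```text
pics
scene {'fx': 451.997, 'fy': 451.997, 'cx': 277.209, 'cy': 207.796, 'cam_to_world': [[0.374, -0.756, 0.537, 1.221], [0.927, 0.299, -0.225, -0.409], [0.01, 0.582, 0.813, 1.275], [0.0, 0.0, 0.0, 1.0]]}
top {'fx': 466.844, 'fy': 466.844, 'cx': 279.286, 'cy': 200.795, 'cam_to_world': [[0.008, 0.998, -0.068, 0.322], [-1.0, 0.008, -0.002, -0.079], [-0.002, 0.069, 0.998, 1.883], [0.0, 0.0, 0.0, 1.0]]}
{'fx': 345.8144390117759, 'fy': 345.8144390117759, 'cx': 278.0486997016918, 'cy': 209.55800965009914, 'mount': array([[ 5.26202124e-04,  9.46426167e-01,  3.22919857e-01,
         8.20769464e-02],
       [ 9.99999821e-01, -5.89564443e-04,  9.84057986e-05,
         3.45957932e-04],
       [ 2.83515888e-04,  3.22919747e-01, -9.46426308e-01,
        -1.42859126e-01],
       [ 0.00000000e+00,  0.00000000e+00,  0.00000000e+00,
         1.00000000e+00]])}
{'clock': 0.1, 'joint_pos': array([ 1.14899186e+00,  2.38687064e-01, -1.41905865e-02,  1.31921447e+00,
        5.49670169e-06,  1.57079572e+00]), 'qd': array([ 0.00079023, -0.00261536,  0.00188676,  0.0019538 , -0.00085675,
        0.00034072]), 'effort': array([-1.05566731e-03, -5.39720857e+01,  3.47000062e+01,  1.34163178e-02,
       -8.55051326e-05,  8.18998927e-06]), 'position': array([0.21477664, 0.47862716, 0.23075158]), 'eef_rot': array([-6.57609033e-01, -3.07171169e+00,  1.98834221e-03]), 'contact_force': array([-0.69688046, -0.03320117, -0.28714374]), 'wrist_torque': array([ 0.05240874, -0.01411419, -0.02463432]), 'gripper_force': 0.0, 'gripper_width': 0.998565713744959}
```

View pics/scene0.png

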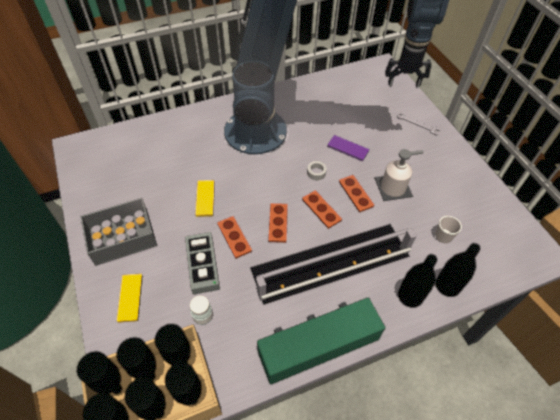

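View pics/top0.png

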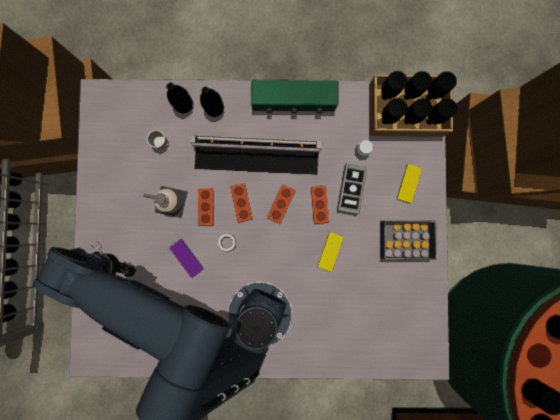

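The top view shows four orange-brown slabs with three dimples at (206,207), (241,203), (281,204) and (320,205). Look-alikes without dimples are purple (186,258) and yellow (331,252), (409,183). The bay is at (257,155), the pump at (167,201), the control box at (352,188), the cup at (157,140) and the jar at (364,149). I'll measure these and make one enlarged crop to confirm.

```bash
cat > h.py <<'E'
import numpy as np, cv2
from workcell import manip, vision
from scipy.spatial.transform import Rotation as R
def T_of(name):
    i=vision.camera_info(name)
    if name!="wrist": return i,np.array(i["cam_to_world"])
    o=manip.get_obs(); T=np.eye(4); T[:3,:3]=R.from_rotvec(o["eef_rot"]).as_matrix(); T[:3,3]=o["position"]
    return i,T@i["mount"]
def snap(name):
    i,T=T_of(name); im,d=vision.read_camera(name); return i,T,im,d
def cast(i,T,uv,z):
    uv=np.atleast_2d(uv).astype(float)
    k=np.array([[i["fx"],0,i["cx"]],[0,i["fy"],i["cy"]],[0,0,1.]])
    p=cv2.undistortPoints(uv[:,None],k,np.array(i.get("dist",np.zeros(5)),float))[:,0] if "dist" in i else np.c_[(uv[:,0]-i["cx"])/i["fx"],(uv[:,1]-i["cy"])/i["fy"]]
    r=np.c_[p[:,0],-p[:,1],-np.ones(len(p))]@T[:3,:3].T
    return T[:3,3]+r*((np.broadcast_to(z,len(p))-T[2,3])/r[:,2])[:,None]
def cloud(i,T,d):
    v,u=np.mgrid[:d.shape[0],:d.shape[1]]
    c=np.stack([(u-i["cx"])/i["fx"]*d,-(v-i["cy"])/i["fy"]*d,-d],-1)
    return c@T[:3,:3].T+T[:3,3]
def brown(im):
    h=cv2.cvtColor(im,cv2.COLOR_RGB2HSV)
    return cv2.inRange(h,(0,120,60),(14,255,255))|cv2.inRange(h,(174,120,60),(180,255,255))
def rects(i,T,im,z=0.016,mask=None,amin=150):
    m=brown(im) if mask is None else mask
    m=cv2.morphologyEx(m,cv2.MORPH_CLOSE,np.ones((5,5),np.uint8)); out=[]
    for c in cv2.findContours(m,cv2.RETR_EXTERNAL,cv2.CHAIN_APPROX_NONE)[0]:
        if cv2.contourArea(c)<amin: continue
        p=cast(i,T,c[:,0],z)[:,:2]
        (x,y),(a,b),t=cv2.minAreaRect((p*1000).astype(np.float32))
        if a<b: a,b,t=b,a,t+90
        t=(t+90)%180-90
        out.append((x/1000,y/1000,t,a,b,*c[:,0].mean(0)))
    return out
E
python3 - <<'E'
from h import *
for n in ("top","scene"):
    z=np.load(f"pics/{n}0.npz"); i,T=T_of(n); im,d=z["im"],z["d"]
    print(n,i.keys()); 
    for r in rects(i,T,im): print(np.round(r,3))
    P=cloud(i,T,d)
    for uv in ([(206,185),(300,165),(258,146),(164,198),(353,188),(157,140),(364,148),(352,160)] if n=="top" else [(404,160),(200,257)]):
        print(uv,np.round(P[uv[1],uv[0]],3))
    if n=="top": cv2.imwrite("pics/crop1.png",cv2.resize(im[115:275,130:385,::-1],None,fx=3,fy=3,interpolation=2))
E
```

```text
top dict_keys(['fx', 'fy', 'cx', 'cy', 'cam_to_world'])
[-1.62000e-01 -1.08700e+00 -1.89200e+00  4.63239e+02  1.75263e+02
  5.39115e+02  3.70721e+02]
[  0.425   0.222   1.022 148.886  56.253 205.081 206.717]
[ 4.37000e-01 -2.36000e-01  4.57400e+00  1.50080e+02  6.07510e+01
  3.19398e+02  2.04092e+02]
[ 4.38000e-01 -8.10000e-02 -2.39010e+01  1.49131e+02  5.91010e+01
  2.80674e+02  2.03753e+02]
[4.42000e-01 7.90000e-02 1.25720e+01 1.49997e+02 5.90620e+01 2.40887e+02
 2.02691e+02]
[ 5.31000e-01 -1.14000e+00  8.66040e+01  1.16142e+02  4.84490e+01
  5.44764e+02  1.83056e+02]
(206, 185) [ 0.513  0.223 -0.003]
(300, 165) [ 0.597 -0.158  0.003]
(258, 146) [0.659 0.009 0.084]
(164, 198) [0.446 0.346 0.18 ]
(353, 188) [ 0.5   -0.365  0.056]
(157, 140) [0.694 0.423 0.011]
(364, 148) [ 0.654 -0.404  0.082]
(352, 160) [ 0.62 -0.37 -0.  ]
scene dict_keys(['fx', 'fy', 'cx', 'cy', 'cam_to_world'])
[ 4.44000e-01 -2.35000e-01  4.92800e+00  1.51395e+02  5.84640e+01
  2.33990e+02  2.36561e+02]
[ 4.44000e-01 -8.10000e-02 -2.26280e+01  1.49878e+02  5.67800e+01
  2.77689e+02  2.22680e+02]
[4.48000e-01 7.90000e-02 1.27670e+01 1.49569e+02 6.05550e+01 3.21361e+02
 2.08807e+02]
[4.30000e-01 2.21000e-01 2.22300e+00 1.51120e+02 6.07700e+01 3.56058e+02
 1.93000e+02]
[-8.30000e-02  9.33000e-01 -3.81000e-01  2.84732e+02  5.69430e+01
  4.43521e+02  6.20520e+01]
[-6.440000e-01 -8.360000e-01  8.757000e+00  1.353236e+03  2.788680e+02
  2.941700e+01  9.777000e+01]
(404, 160) [0.452 0.369 0.149]
(200, 257) [ 0.502 -0.361  0.058]
```

View pics/crop1.png

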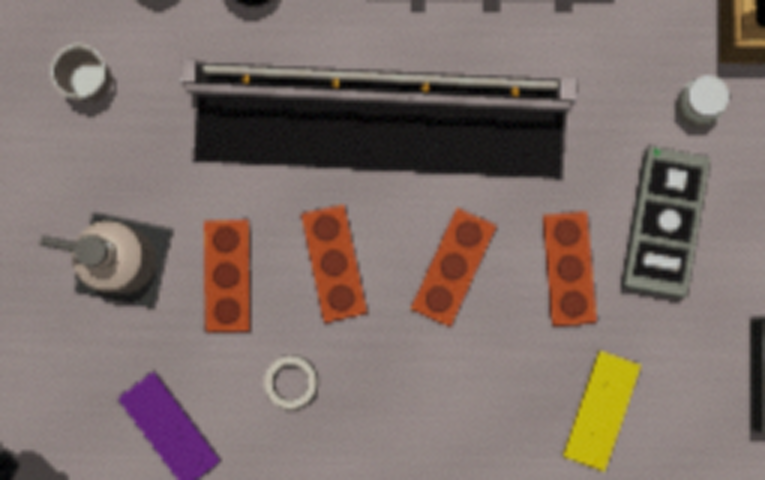

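The crop confirms it: only the four brown slabs have three dimples, and the keys run square (677,179), round (670,220), bar (661,261) in crop pixels. Next I'll take a wrist-camera survey for a third, independent measurement and check the IK for placing.

```bash
cat >> h.py <<'E'
def tool(yaw,pitch=np.pi/2,flip=False):
    """closing axis horizontal; tool z heads along yaw, dipping by pitch (pi/2 = straight down); tool x on the upper/far side"""
    z=np.array([np.cos(pitch),0,-np.sin(pitch)]); x=np.array([np.sin(pitch),0,np.cos(pitch)])
    M=np.c_[x,np.cross(z,x),z]
    if flip: M=M@np.diag([-1,-1,1])
    return (R.from_euler("z",yaw)*R.from_matrix(M)).as_rotvec()
E
python3 - <<'E'
from h import *
for f in (False,True):
    for p,yaw,pt in (((.45,.08,.3),.2,np.pi/2),((.45,.08,.02),.2,np.pi/2),((.6,.2,.12),0,np.radians(21)),((.6,-.2,.12),0,np.radians(21)),((.5,-.36,.08),0,np.pi/2),((.45,.36,.2),0,np.pi/2)):
        q=manip.solve_ik(p,tool(yaw,pt,f)); print(f,p,None if q is None else np.round(q,2))
E
```

```text
False (0.45, 0.08, 0.3) [ 0.18  0.11 -0.    1.46 -0.    3.12]
False (0.45, 0.08, 0.02) [ 0.18  0.3  -0.53  0.74 -0.    3.12]
False (0.6, 0.2, 0.12) None
False (0.6, -0.2, 0.12) None
False (0.5, -0.36, 0.08) [-0.62  0.47 -0.06  1.04  0.    2.52]
False (0.45, 0.36, 0.2) [ 0.67  0.34  0.05  1.28  0.   -2.47]
True (0.45, 0.08, 0.3) [ 0.18  0.11 -0.    1.46  0.   -0.02]
True (0.45, 0.08, 0.02) [ 0.18  0.3  -0.53  0.74  0.   -0.02]
True (0.6, 0.2, 0.12) None
True (0.6, -0.2, 0.12) None
True (0.5, -0.36, 0.08) [-0.62  0.47 -0.06  1.04  0.   -0.62]
True (0.45, 0.36, 0.2) [0.67 0.34 0.05 1.28 0.   0.67]
```

```bash
python3 - <<'E'
from h import *
for p in ((.6,.0,.12),(.6,.2,.12),(.63,.2,.2),(.7,0,.12),(.6,0,.3)):
    print(p,[(pt,f) for pt in range(-30,91,10) for f in (0,1) if manip.solve_ik(p,tool(0,np.radians(pt),f)) is not None])
# general: tool closing axis along bay y, also gripping with closing along slab thickness, tool axis along bay y horizontal-ish
z=np.load("pics/top0.npz"); i,T=T_of("top"); o=np.array([130,115])
pts={"mat near L":((194,161),.004),"mat near R":((562,178),.004),"rail L":((196,92),.089),"rail R":((562,101),.089),
"sq":((677,179),.061),"rd":((670,220),.061),"bar":((661,261),.061),"pump":((94,250),.18)}
for k,(uv,h) in pts.items(): print(k,np.round(cast(i,T,np.array(uv)/3-1/3+o,h)[0],4))
E
```

```text
(0.6, 0.0, 0.12) [(40, 0), (40, 1), (50, 0), (50, 1), (60, 0), (60, 1), (70, 0), (70, 1), (80, 0), (80, 1), (90, 0), (90, 1)]
(0.6, 0.2, 0.12) [(30, 0), (30, 1), (40, 0), (40, 1), (50, 0), (50, 1), (60, 0), (60, 1), (70, 0), (70, 1), (80, 0), (80, 1), (90, 0), (90, 1)]
(0.63, 0.2, 0.2) [(20, 0), (20, 1), (30, 0), (30, 1), (40, 0), (40, 1), (50, 0), (50, 1), (60, 0), (60, 1), (70, 0), (70, 1), (80, 0), (80, 1), (90, 0), (90, 1)]
(0.7, 0, 0.12) [(20, 0), (20, 1), (30, 0), (30, 1), (40, 0), (40, 1), (50, 0), (50, 1), (60, 0), (60, 1), (70, 0), (70, 1), (80, 0), (80, 1), (90, 0), (90, 1)]
(0.6, 0, 0.3) [(20, 0), (20, 1), (30, 0), (30, 1), (40, 0), (40, 1), (50, 0), (50, 1), (60, 0), (60, 1), (70, 0), (70, 1), (80, 0), (80, 1), (90, 0), (90, 1)]
mat near L [0.5801 0.2704 0.004 ]
mat near R [ 0.5608 -0.227   0.004 ]
rail L [0.6584 0.2538 0.089 ]
rail R [ 0.6503 -0.2201  0.089 ]
sq [ 0.5534 -0.3731  0.061 ]
rd [ 0.4994 -0.3637  0.061 ]
bar [ 0.4457 -0.3519  0.061 ]
pump [0.4456 0.3575 0.18  ]
```

```bash
python3 - <<'E'
from h import *
for p in ((.66,.2,.11),(.66,0,.11),(.65,-.2,.11),(.655,0,.17),(.66,.2,.17)):
    print(p,[pt for pt in range(16,40,2) if manip.solve_ik(p,tool(0,np.radians(pt),1)) is not None])
for p,y in (((.48,.22,.005),0),((.48,-.11,.005),-.4),((.5,.1,.005),.2),((.48,-.24,.005),.08)):
    print(p,[pt for pt in range(90,121,5) if manip.solve_ik(p,tool(y,np.radians(pt),1)) is not None])
manip.move_pose((.42,.02,.40),tool(0.05,np.pi/2,True))
i,T,im,d=snap("wrist"); np.savez("pics/w1.npz",im=im,d=d,T=T); cv2.imwrite("pics/w1.png",im[:,:,::-1])
for r in rects(i,T,im,amin=800): print(np.round(r,3))
_,_,im,d=snap("top"); i,T=T_of("top")
print(manip.get_obs()["clock"])
E
```

```text
(0.66, 0.2, 0.11) [18, 20, 22, 24, 26, 28, 30, 32, 34, 36, 38]
(0.66, 0, 0.11) [28, 30, 32, 34, 36, 38]
(0.65, -0.2, 0.11) [20, 22, 24, 26, 28, 30, 32, 34, 36, 38]
(0.655, 0, 0.17) [24, 26, 28, 30, 32, 34, 36, 38]
(0.66, 0.2, 0.17) [16, 18, 20, 22, 24, 26, 28, 30, 32, 34, 36, 38]
(0.48, 0.22, 0.005) [90, 95, 100, 105, 110, 115, 120]
(0.48, -0.11, 0.005) [90, 95, 100, 105, 110, 115, 120]
(0.5, 0.1, 0.005) [90, 95, 100, 105, 110, 115, 120]
(0.48, -0.24, 0.005) [90, 95, 100, 105, 110, 115, 120]
[4.43000e-01 7.80000e-02 1.27920e+01 1.49288e+02 5.88470e+01 3.14605e+02
 1.63171e+02]
[4.26000e-01 2.19000e-01 2.13500e+00 1.48510e+02 6.19050e+01 4.07996e+02
 1.56109e+02]
[ 4.40000e-01 -8.10000e-02 -2.39390e+01  1.49911e+02  5.90550e+01
  2.12088e+02  1.56234e+02]
[  0.439  -0.234   5.303 149.068  63.456 110.284 149.642]
2.1167
```

View pics/w1.png

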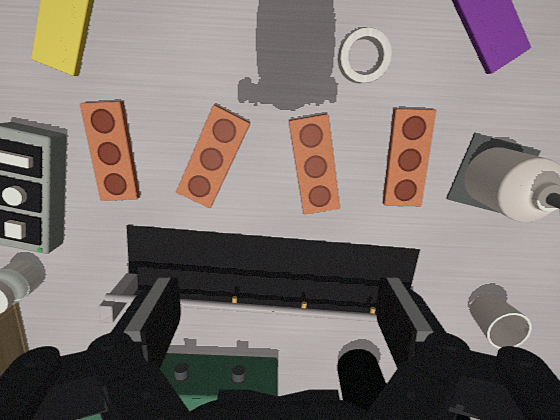

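The wrist view shows the four slabs at (411,156), (315,163), (213,156) and (109,150), the mat's near edge from (127,225) to (419,250), the keys at (14,160), (14,196) and (14,229), and the pump head at (552,200). The slab poses agree with the top view within 2 mm. Next I'll fit the bay line.

```bash
python3 - <<'E'
from h import *
def fitline(P): 
    k=np.polyfit(P[:,1],P[:,0],1); r=P[:,0]-np.polyval(k,P[:,1]); g=abs(r)<.004
    k=np.polyfit(P[g,1],P[g,0],1); return k,g.sum(),np.std(P[g,0]-np.polyval(k,P[g,1]))
for n in ("w1","top0"):
    z=np.load(f"pics/{n}.npz"); im,d=z["im"],z["d"]
    name="wrist" if n=="w1" else "top"; i=vision.camera_info(name); T=z["T"] if name=="wrist" else np.array(i["cam_to_world"])
    P=cloud(i,T,d); g=cv2.cvtColor(im,cv2.COLOR_RGB2GRAY).astype(int)
    # mat near edge: first dark/light transition per column, region of world x .53-.62
    e=[]; Pm=cast(i,T,np.array([(u,v) for v in range(420) for u in range(560)]),.004).reshape(420,560,3)
    for u in range(560):
        s=(Pm[:,u,0]>.535)&(Pm[:,u,0]<.62)&(Pm[:,u,1]<.26)&(Pm[:,u,1]>-.22)
        v=np.where(s)[0]
        if len(v)<6: continue
        dg=np.abs(np.diff(g[v,u])); j=dg.argmax()
        if dg[j]>40: e.append(cast(i,T,(u,v[j]+.5),.004)[0])
    e=np.array(e); print(n,"mat edge",fitline(e),e[:,1].min(),e[:,1].max())
    # end of mat edges in y
    dm=(g<45)&(Pm[...,0]>.575)&(Pm[...,0]<.60)&(abs(Pm[...,1])<.35); print(" mat y",Pm[dm][:,1].min(),Pm[dm][:,1].max())
    m=(P[...,2]>.080)&(P[...,2]<.100)&(P[...,0]>.62)&(P[...,0]<.69)&(P[...,1]>-.2)&(P[...,1]<.24)
    if name=="wrist": m&=(np.abs(P[...,1])<.09)
    Q=P[m]; print(" rail depth",len(Q),fitline(Q),Q[:,2].max())
    v=(P[...,2]>.05)&(P[...,2]<.068)&(g>150)&(P[...,0]>.4)&(P[...,0]<.6)&(P[...,1]<-.3)&(P[...,1]>-.42)
    for c in cv2.findContours(v.astype(np.uint8),0,1)[0]:
        if cv2.contourArea(c)>15:
            (x,y),(a,b),t=cv2.minAreaRect((cast(i,T,c[:,0],.061)[:,:2]*1000).astype(np.float32)); print(" key",round(x),round(y),round(a),round(b),round(t))
    v=(P[...,2]>.170)&(P[...,2]<.192)&(P[...,0]>.35)&(P[...,0]<.52)&(P[...,1]>.3)&(P[...,1]<.42)
    Q=P[v]; print(" pump",len(Q),np.median(Q,0) if len(Q) else "",Q.min(0),Q.max(0))
E
```

```text
w1 mat edge (array([0.03834331, 0.56891722]), np.int64(283), np.float64(0.0006169828039940108)) -0.21838602772524515 0.2592419741345314
 mat y -0.33815450059083774 0.27034002519309575
 rail depth 947 (array([0.03955934, 0.65218925]), np.int64(810), np.float64(0.0022261296919259205)) 0.09442117297321184
 key 555 -372 23 23 80
 key 501 -363 27 27 79
 key 448 -349 38 14 80Traceback (most recent call last):
  File "<stdin>", line 28, in <module>
    return umr_minimum(a, axis, None, out, keepdims, initial, where)
ValueError: zero-size array to reduction operation minimum which has no identity
```

```bash
cat >> h.py <<'E'
BTH=-.0383; BO=np.array([.5997,.0205,0]); bx=np.array([np.cos(BTH),np.sin(BTH),0]); by=np.array([-bx[1],bx[0],0]); ez=np.array([0,0,1.])
def mk(M,p): T=np.eye(4); T[:3,:3]=M; T[:3,3]=p; return T
def slab_flat(x,y,deg): return mk(R.from_euler("z",deg,degrees=True).as_matrix(),(x,y,.008))
def slab_lean(yb,t=21,gap=.002,lift=.0015):
    t=np.radians(t); s,c=np.sin(t),np.cos(t); xe=.055-(.006+.082*s)/c-gap
    X=s*bx+c*ez; Z=-c*bx+s*ez
    return mk(np.c_[X,np.cross(Z,X),Z],BO+xe*bx+yb*by+(.004+lift)*ez+.075*X+.008*Z)
def grasp_T(S,off=.038,delta=11,z=-.002):
    ang=np.arctan2(S[1,0],S[0,0]); G=mk(R.from_rotvec(tool(ang,np.radians(90+delta),True)).as_matrix(),S[:3,3]+off*S[:3,0])
    # TCP: slide along tool z from slab middle point to height z
    zt=G[:3,2]; G[:3,3]+=zt*((z-G[2,3])/zt[2]); return G
def pv(G): return G[:3,3],R.from_matrix(G[:3,:3]).as_rotvec()
def up(G,h): H=G.copy(); H[2,3]+=h; return H
def pick_place(x,y,deg,yb,dry=False,**k):
    S=slab_flat(x,y,deg); G=grasp_T(S,**k); P=slab_lean(yb)@np.linalg.inv(S)@G
    if dry: return [None if manip.solve_ik(*pv(A)) is None else np.round(manip.solve_ik(*pv(A)),2) for A in (up(G,.2),G,up(P,.18),P)]
    manip.command_gripper(.92); manip.move_pose(*pv(up(G,.15))); manip.move_linear(G[:3,3],vel=.12)
    manip.command_gripper(0.3,70); o=manip.get_obs(); print("grip",o["gripper_width"],o["gripper_force"])
    manip.move_linear(up(G,.22)[:3,3],vel=.15)
    o=manip.get_obs(); print("lift",o["gripper_width"],o["gripper_force"],o["contact_force"].round(2))
    return P
def place(P,vel=.06):
    manip.move_pose(*pv(up(P,.18))); manip.move_linear(up(P,.03)[:3,3],vel=.15); f0=manip.get_obs()["contact_force"]
    manip.move_linear(P[:3,3],vel=.02); o=manip.get_obs(); print("place df",(o["contact_force"]-f0).round(2),o["gripper_width"])
def release(P):
    manip.command_gripper(.85); manip.hold(.3); manip.move_linear(up(P,.16)[:3,3],vel=.12); print("clock",manip.get_obs()["clock"])
E
python3 - <<'E'
from h import *
L=[(.443,.079,12.7,.06),(.440,-.081,-23.9,-.06),(.438,-.235,5,-.18),(.4255,.2205,1.6,.18)]
for a in L: print(*pick_place(*a,dry=True))
E
```

```text
[ 0.18  0.33  0.01  1.44 -0.01 -0.04] [ 0.18  0.5  -0.29  0.98 -0.01 -0.04] [ 0.22 -0.04 -0.76 -0.14 -0.22  0.14] [ 0.22  0.35 -1.04 -0.82 -0.22  0.14]
[-0.22  0.32  0.    1.44  0.04  0.19] [-0.22  0.49 -0.3   0.97  0.04  0.19] [-0.08 -0.07 -0.78 -0.16  0.04 -0.02] [-0.08  0.35 -1.08 -0.87  0.04 -0.02]
[-0.4   0.39  0.1   1.45 -0.09 -0.48] [-0.4   0.54 -0.21  1.   -0.09 -0.48] [-0.37 -0.03 -0.74 -0.13  0.28 -0.18] [-0.37  0.36 -1.02 -0.79  0.28 -0.18]
[0.41 0.37 0.06 1.45 0.07 0.37] [ 0.41  0.52 -0.24  0.99  0.07  0.37] [ 0.48  0.04 -0.66 -0.07 -0.43  0.29] [ 0.48  0.38 -0.92 -0.68 -0.43  0.29]
```

```bash
python3 - <<'E'
from h import *
P=pick_place(.443,.079,12.7,.06); np.save("pics/P.npy",P)
place(P)
_,_,a,_=snap("scene"); _,_,b,_=snap("wrist")
cv2.imwrite("pics/s2.png",np.hstack([cv2.resize(a[120:330,180:460],(400,300),interpolation=2),cv2.resize(b,(400,300))])[:,:,::-1])
E
```

```text
grip 0.6810332191608867 75.21201252937317
lift 0.6814626187692513 74.92992997169495 [ 0.35  0.36 -0.75]
place df [-1.33 -0.86 -0.65] 0.6808997963067339
```

View pics/s2.png

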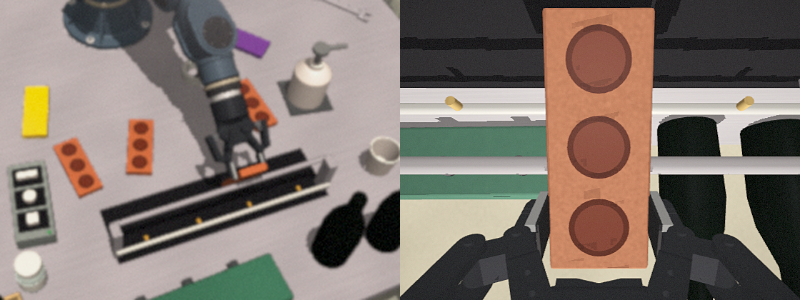

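The slab is held upright and square in front of the rail (wrist view), with its lower end at the mat. I'll release it, then re-measure from the raised pose.

```bash
cat >> h.py <<'E'
def survey(fn=None):
    manip.move_pose((.42,.02,.40),tool(0.05,np.pi/2,True))
    i,T,im,d=snap("wrist")
    if fn: cv2.imwrite(fn,im[:,:,::-1])
    r=[a for a in rects(i,T,im,amin=800) if a[0]<.56]
    for a in r: print("flat",np.round(a,3))
    P=cloud(i,T,d); m=brown(im)>0; Q=(P-BO)@np.c_[bx,by,ez]
    for yb in (-.18,-.06,.06,.18):
        s=m&(abs(Q[...,1]-yb)<.045)&(Q[...,0]>-.05)&(Q[...,0]<.12)
        if s.sum()<100: continue
        q=Q[s]; U=np.linalg.svd(q-q.mean(0),full_matrices=False)[2]; n=U[2]*np.sign(U[2][2])
        print("lean",yb,s.sum(),"ctr",q.mean(0).round(3),"y",np.percentile(q[:,1],[1,99]).round(3),"z",np.percentile(q[:,2],[1,99]).round(3),"tilt",np.degrees(np.arcsin(n[2])).round(1))
    print("clock",manip.get_obs()["clock"]); return r
E
python3 - <<'E'
from h import *
release(np.load("pics/P.npy")); survey("pics/w3.png")
E
```

```text
clock 13.1583
flat [4.26000e-01 2.19000e-01 2.08300e+00 1.49042e+02 6.18480e+01 4.08417e+02
 1.55876e+02]
flat [ 4.40000e-01 -8.10000e-02 -2.39310e+01  1.49818e+02  5.88020e+01
  2.12404e+02  1.56017e+02]
flat [  0.439  -0.234   5.26  149.016  63.451 110.446 149.627]
lean 0.06 3186 ctr [0.035 0.059 0.09 ] y [0.03  0.089] z [0.013 0.148] tilt 23.5
clock 14.8833
```

View pics/w3.png

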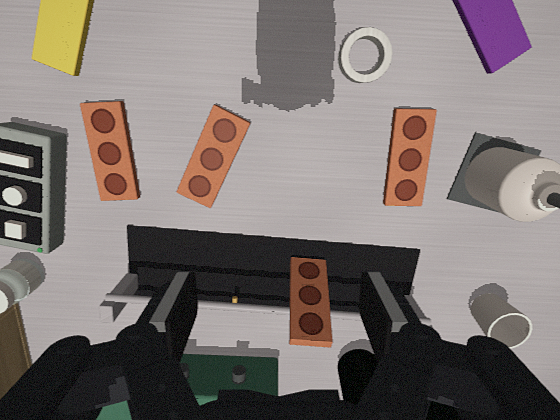

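The first insert leans squarely at about 22°, bay y 30–89 mm. The others lie where they were. Next one, with a numeric in-hand check before release.

```bash
cat >> h.py <<'E'
def inhand(yb):
    i,T,im,d=snap("wrist"); P=cloud(i,T,d); Q=(P-BO)@np.c_[bx,by,ez]
    s=(brown(im)>0)&(d>.05)&(abs(Q[...,1]-yb)<.06)&(Q[...,0]>-.08)&(Q[...,0]<.15); s=cv2.erode(s.astype(np.uint8),np.ones((3,3)))>0
    q=Q[s]; U=np.linalg.svd(q-q.mean(0),full_matrices=False)[2]; n=U[2]*np.sign(U[2][2]); l=U[0]*np.sign(U[0][2])
    tilt=np.degrees(np.arcsin(n[2])); e=q@np.array([l]).T
    ok=abs(tilt-21)<5 and abs(q[:,2].min()-.011)<.012 and abs(l[1])<.06
    print("inhand n",len(q),"y",np.percentile(q[:,1],[1,99]).round(3),"z",np.percentile(q[:,2],[.2,99.8]).round(3),"tilt",tilt.round(1),"roll",l[1].round(3),"ok",ok); return ok
def do(a,yb):
    P=pick_place(a[0],a[1],a[2],yb); np.save("pics/P.npy",P); place(P)
    if inhand(yb): release(P); return survey()
    print("STOP: not released")
E
python3 - <<'E'
from h import *
do((.440,-.081,-23.9),-.06)
E
```

```text
grip 0.6841912099263968 75.16411185264587
lift 0.6812856373326487 74.95118737220764 [-0.32  0.64 -2.75]
place df [ 0.72 -1.06  0.38] 0.6813233544918363
inhand n 48348 y [-0.089 -0.032] z [0.011 0.149] tilt 21.0 roll 0.004 ok True
clock 25.9333
flat [4.26000e-01 2.19000e-01 2.11000e+00 1.48421e+02 6.19300e+01 4.08498e+02
 1.56078e+02]
flat [  0.439  -0.234   5.252 148.967  63.462 110.461 149.646]
lean -0.06 3208 ctr [ 0.035 -0.06   0.09 ] y [-0.09  -0.031] z [0.011 0.148] tilt 22.9
lean 0.06 3166 ctr [0.035 0.059 0.09 ] y [0.03  0.088] z [0.012 0.148] tilt 23.4
clock 27.675
```

```bash
python3 - <<'E'
from h import *
r=do((.4385,-.2345,5.0),-.18)
if r and len(r)==1 and abs(r[0][0]-.426)<.003 and abs(r[0][1]-.219)<.003: do((.4257,.2202,1.7),.18)
E
```

```text
grip 0.6825475067201706 75.15288949012756
lift 0.6860024729769835 74.8472785949707 [-0.17  0.06 -2.07]
place df [ 0.57 -0.76  0.36] 0.680304122780495
inhand n 48209 y [-0.209 -0.152] z [0.011 0.149] tilt 21.0 roll 0.014 ok True
clock 38.9583
flat [4.26000e-01 2.19000e-01 2.12000e+00 1.49212e+02 6.19130e+01 4.08567e+02
 1.56246e+02]
lean -0.18 2231 ctr [ 0.028 -0.186  0.075] y [-0.21  -0.151] z [0.012 0.147] tilt 22.6
lean -0.06 3197 ctr [ 0.035 -0.06   0.09 ] y [-0.09  -0.031] z [0.012 0.148] tilt 22.9
lean 0.06 3164 ctr [0.035 0.059 0.09 ] y [0.03  0.088] z [0.012 0.148] tilt 23.4
clock 40.675
grip 0.682984078576025 75.1725161075592
lift 0.678992303365209 74.9232816696167 [-0.13 -0.37 -1.85]
place df [-0.73 -0.42  0.42] 0.6795799202896073
inhand n 47993 y [0.152 0.209] z [0.011 0.148] tilt 21.0 roll -0.009 ok True
clock 51.8
lean -0.18 2223 ctr [ 0.028 -0.186  0.075] y [-0.21  -0.151] z [0.012 0.147] tilt 22.6
lean -0.06 3170 ctr [ 0.035 -0.06   0.09 ] y [-0.09  -0.031] z [0.01  0.148] tilt 22.9
lean 0.06 3132 ctr [0.035 0.059 0.09 ] y [0.03  0.089] z [0.013 0.148] tilt 23.5
lean 0.18 470 ctr [0.008 0.186 0.027] y [0.152 0.21 ] z [0.01  0.055] tilt 22.4
clock 53.4667
```

All four inserts lean. Next I'll measure the pump head and keys from nearer poses and look at the whole scene.

```bash
python3 - <<'E'
from h import *
manip.command_gripper(0.0)
manip.move_pose((.40,.30,.42),tool(.4,np.pi/2,True))
i,T,im,d=snap("wrist"); np.savez("pics/pump.npz",im=im,d=d,T=T); P=cloud(i,T,d)
m=(P[...,2]>.172)&(P[...,2]<.19)&(P[...,0]>.36)&(P[...,0]<.53)&(P[...,1]>.27)&(P[...,1]<.46)
u=cv2.morphologyEx(m.astype(np.uint8),cv2.MORPH_OPEN,cv2.getStructuringElement(2,(13,13)))
for c in cv2.findContours(u,0,1)[0]:
    (a,b),r=cv2.minEnclosingCircle(c); print("pump px",a,b,r,"world",cast(i,T,(a,b),.18).round(4),"mm r",r/i["fx"]*(T[2,3]-.18)*1000)
print("median z",np.median(P[m][:,2]))
w=cv2.resize(im,(400,300))
_,_,s,_=snap("scene")
cv2.imwrite("pics/c4.png",np.hstack([w,cv2.resize(s[120:330,180:460],(400,300),interpolation=2)])[:,:,::-1])
E
```

```text
pump px 313.5 224.0 17.44286346435547 world [[0.4453 0.3632 0.18  ]] mm r 19.31377111958755
median z 0.1798661825865706
```

View pics/c4.png

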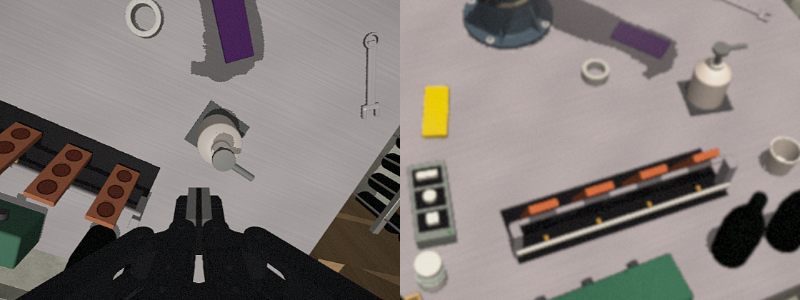

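Both views show all four leaning apart, with cup and jar in place. The pump head is at (313,224) in full-size pixels, which gives z 0.180 and radius 19 mm, as specified. Now three pump strokes with force feedback.

```bash
cat >> h.py <<'E'
def press(x,y,top,stroke,fstop,ori,n=1):
    manip.move_linear((x,y,top+.012),ori=ori,vel=.12); 
    for k in range(n):
        manip.hold(.2); f0=manip.get_obs()["contact_force"][2]; manip.move_linear((x,y,top-stroke+.002),vel=.05); z=top-stroke+.002; tr=[]
        while z>top-stroke-.008:
            manip.hold(.1); o=manip.get_obs(); f=o["contact_force"][2]-f0; tr.append((round(o["position"][2],4),round(f,1)))
            if f>fstop: break
            z-=.001; manip.move_linear((x,y,z),vel=.02)
        print("press",tr,manip.get_obs()["clock"]); manip.hold(.15); manip.move_linear((x,y,top+.012),vel=.06); manip.hold(.3)
E
python3 - <<'E'
from h import *
o=tool(.4,np.pi/2,True)
manip.move_pose((.4453,.3632,.25),o); press(.4453,.3632,.18,.022,14,o,3)
manip.move_linear((.4453,.3632,.36),vel=.15)
manip.move_pose((.43,-.30,.36),tool(-.4,np.pi/2,True))
i,T,im,d=snap("wrist"); cv2.imwrite("pics/k.png",im[:,:,::-1]); P=cloud(i,T,d); g=im.min(2)
v=((P[...,2]>.053)&(P[...,2]<.069)&(g>120)&(P[...,0]>.4)&(P[...,0]<.6)&(P[...,1]<-.3)&(P[...,1]>-.43)).astype(np.uint8)
for c in cv2.findContours(v,0,1)[0]:
    if cv2.contourArea(c)>60:
        r=cv2.minAreaRect((cast(i,T,c[:,0],.061)[:,:2]*1000).astype(np.float32)); print("key",np.round(r[0]),np.round(r[1]),c[:,0].mean(0))
E
```

```text
press [(np.float64(0.1601), np.float64(7.5)), (np.float64(0.1591), np.float64(6.9)), (np.float64(0.1582), np.float64(8.2)), (np.float64(0.158), np.float64(14.1))] 58.8917
press [(np.float64(0.1601), np.float64(7.0)), (np.float64(0.1592), np.float64(7.6)), (np.float64(0.1582), np.float64(7.4)), (np.float64(0.158), np.float64(13.3)), (np.float64(0.1579), np.float64(22.3))] 62.5667
press [(np.float64(0.1601), np.float64(7.4)), (np.float64(0.1592), np.float64(6.8)), (np.float64(0.1582), np.float64(8.0)), (np.float64(0.158), np.float64(14.7))] 65.9083
key [ 555. -372.] [23. 23.] [264.19298246 258.29824561]
key [ 501. -362.] [26. 26.] [255.18518519 223.72222222]
key [ 447. -353.] [45. 15.] [245.26506024 186.06024096]
```

View pics/k.png

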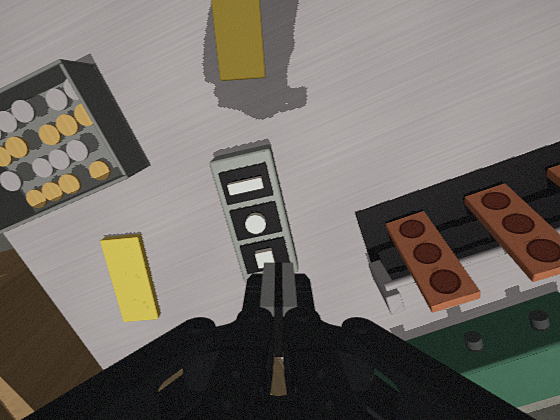

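The pump reached its stop on all three strokes (force jump at 22 mm). The keys are bar (245,186), round (255,224) and square (264,258), with the expected sizes and 55 mm spacing. Pressing square, bar, round.

```bash
python3 - <<'E'
from h import *
o=tool(-.17,np.pi/2,True)
manip.move_pose((.50,-.362,.15),o)
for x,y in ((.555,-.372),(.447,-.353),(.501,-.3625)):
    manip.move_linear((x,y,.11),ori=o,vel=.12); press(x,y,.061,.005,10,o); manip.move_linear((x,y,.11),vel=.12)
manip.move_linear((.50,-.362,.25),vel=.15); survey()
_,_,s,_=snap("scene"); cv2.imwrite("pics/f.png",s[:,:,::-1])
i,T,im,d=snap("wrist")
E
```

```text
press [(np.float64(0.0582), np.float64(3.9)), (np.float64(0.0571), np.float64(5.1)), (np.float64(0.0561), np.float64(6.4)), (np.float64(0.056), np.float64(13.2))] 74.6667
press [(np.float64(0.0582), np.float64(3.2)), (np.float64(0.0571), np.float64(3.0)), (np.float64(0.0561), np.float64(4.5)), (np.float64(0.0559), np.float64(13.3))] 79.35
press [(np.float64(0.0582), np.float64(4.0)), (np.float64(0.0572), np.float64(3.7)), (np.float64(0.0561), np.float64(4.9)), (np.float64(0.056), np.float64(12.7))] 83.575
lean -0.18 3348 ctr [ 0.035 -0.179  0.091] y [-0.21  -0.151] z [0.013 0.148] tilt 23.3
lean -0.06 2139 ctr [ 0.027 -0.065  0.072] y [-0.095 -0.032] z [0.005 0.133] tilt 21.1
lean 0.06 1160 ctr [0.02  0.07  0.057] y [0.033 0.089] z [0.012 0.118] tilt 22.9
lean 0.18 2526 ctr [0.029 0.18  0.076] y [0.151 0.209] z [0.012 0.141] tilt 22.5
clock 87.6083
```

View pics/f.png

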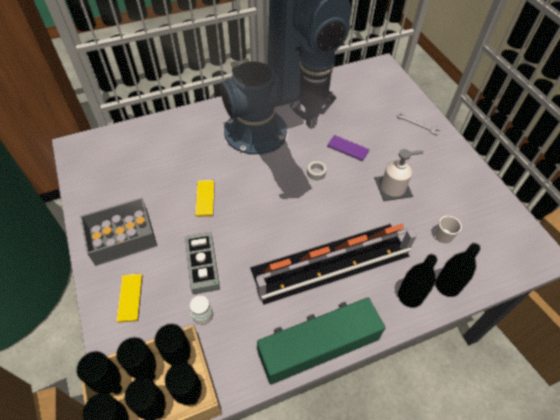

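The scene shows all four leaning (tops at (280,265), (319,253), (357,241), (394,230)), cup at (449,229), jar at (201,309). The second insert was partly hidden by the fingers, so I'll check it from the side before handing in.

```bash
python3 - <<'E'
from h import *
manip.move_pose((.36,-.05,.42),tool(0,np.radians(75),True))
i,T,im,d=snap("wrist"); cv2.imwrite("pics/g.png",im[:,:,::-1])
E
```

```text
(no output)
```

View pics/g.png

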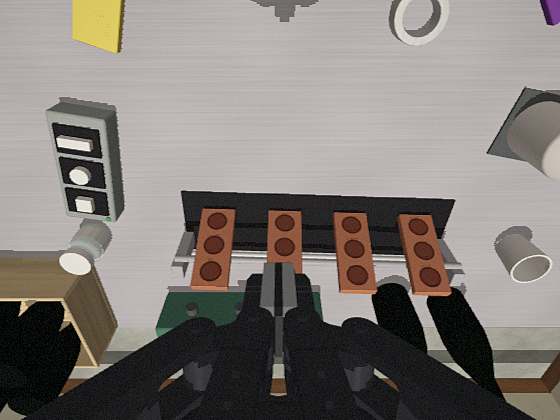

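All four inserts lean evenly at (213,245), (285,240), (354,250) and (425,253), well apart. The second is only hidden behind the fingers. The cup (525,258) and jar (85,250) are in place, so I'm handing in.

```bash
python3 - <<'E'
from h import *
print(manip.job_done(), manip.get_obs()["clock"])
E
```

```text
the job is handed in; nothing more can be done
the job is handed in; nothing more can be done
```

The job is handed in: all four inserts lean apart against the rail at about 22°, the pump got three full strokes, the square, bar and round keys were each pressed to the stop in that order, and the cup and jar were left where they stood.

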